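Mirror a row of files for a left-handed jeweller

ROBOT

A 7-joint arm with a two-finger parallel gripper is mounted at the origin on the work surface. World frame = base frame: x ahead of the robot, y to its left, z up, the work surface at z = 0. Lengths are in m, angles in rad, forces in N, time in s.
With the tool pointing down it reaches from about 0.425 to 0.925 m from the base axis. Payload 6.8 kg.
Tool frame: the origin (TCP) lies at the very end of the fingers, on their centre line; the grasp point (between the pads) lies 19 mm behind it; z points along the fingers, x is the direction in which the jaws open and shut, and the axes are right-handed (so a half turn about z gives the same grasp; the last joint's range is limited). The gripper opens to 85 mm and grips with 20 to 120 N. Pads are 22 mm wide; open, the fingers measure 114 mm over their backs; the gripper's body (76 mm by 85 mm) begins 54 mm behind the grasp point. The pads swing forward as they close: fully open they stand 13 mm farther back than shut.
Start: joints at [-1.234, 0.477, 0.022, 1.555, -0.011, 1.109, -0.083], TCP at [0.29, 0.609, 0.231] pointing down, gripper open.
Joint ranges: [-2.96, 2.96], [-0.34, 2.1], [-1.41, 1.46], [0.24, 2.44], [-1.37, 4.51], [0.17, 1.92], [-2.96, 2.96]. Speed limits (rad/s): [2.39, 2.39, 3.14, 3.14, 3.14, 3.14, 3.14].

INTERFACE

Orientations are given as a unit quaternion [w, x, y, z].
In Python, from station import bot gives the robot as it stands.
- The arm moves only by the shell command python3 -m creep 'ROWS' [FORCE]. ROWS is JSON, a list that holds one entry, the list of rows, each a list of 7 numbers: the shift along the tool's x, y, z in cm, then the turn, a rotation vector about the tool's x, y, z in rad, then the opening, from 0 (shut) to 1 (fully open). In form: [[[dx, dy, dz, wx, wy, wz, claw], ...]]. A call has 1 to 10 rows; each row is the pose to reach, as a shift and turn from the pose commanded when the call began, along the tool's axes at that moment; what a row does not reach only later rows make up. A row lasts 1/8 s, in which the tool goes at most 62.5 mm and 10.7 degrees, less where a joint would pass 70% of its speed; a pose out of reach is approached as far as the arm can. A call with a gripper value outside its range is refused whole. The fingers move at their own pace and stop on an object; FORCE is the grip in N (left out, the last holds). Time passes only in rows, so rows that repeat a pose let the fingers close. It gives the time, the measured TCP pose, the force and the opening at its end, in the units of the state.
- bot.get_obs(): the state, without advancing time (a new reading comes with each control period).
- bot.read_camera(name): name is "scene" or "top" or "wrist"; returns (picture, depth): 480x640x3 uint8, blue, green, red; 480x640 float32, m along the optical axis (not along the pixel's ray), 0 where there is no reading.
- bot.calibration(name): a dict with "mtx" (3x3 intrinsics, pixels), "rvec" (rotation vector, rad) and "tvec" (3), from world to camera coordinates, as OpenCV has them. Camera axes: x right, y down, z forward; pixel columns grow to the right and rows downward; lengths in m; the calibration is good to about 2 mm. A picture is of the moment at which its call begins: read the wrist's pose just before it. calibration takes no time and is no camera call; for the wrist camera it gives the pose at the moment of the call.
- bot.hand_in(): hands the job in, once; it reports no verdict.
Trained networks look in the newest picture that a camera, given by its name, has taken for a name from the list of things; names that differ only in an ending like _2 or _b are one class to them, and where a whole thing is asked for, a point or a joint stands for the part that bears it (a point fixed in the world has none). Each returns a list of dicts, best first, with "p" (0 to 1); they miss things now and then, are a little off and sometimes report something else, mostly with a low value. They report only what shows in the picture. A call takes as long as a camera call. They do not tell look-alikes from the thing itself.
- bot.find_in(camera, label): "xy" ([column, row] in pixels, amid what is visible of it).
- bot.silhouettes(camera, label): "mask" (480x640 bool, what is visible of it) and "xy" ([column, row] in pixels, amid what is visible of it).
The state is a dict: "t": time; "q": joint angles; "joint_vel": joint speeds; "joint_torque": joint torques, N m; "eef_pos": TCP position; "tool_rot": TCP orientation; "contact_force": force on the tool from outside, world axes, zero at the start; "torque": the same for the moment, N m; "gripper_width": opening from 0.0 (shut) to 1.0 (fully open).
Only numpy, scipy, OpenCV 4.12 (cv2) and the standard library are available. Lean on these libraries where they do the work, as an engineer would, in place of code of your own. Each camera call takes 0.05 s, during which the arm holds its last target.

TASK

Move the four small files one by one from the full dark rack to the empty grey rack, in reverse order: the file nearest the white end block of the dark rack must end up farthest from the white end block of the grey rack, and so on along the row. Lay each file squarely across both rails, one to each pair of notches, settled in the notches with the handle centred over the rails as before; leave the pliers, the jar and the sharpening stone where they are.

Things in the scene. Friction and masses are not known exactly. Their poses are not given: they have to be found in the camera images.
- full_rack: dark wood rack, fixed, full at the start. Base board 10 mm thick, x -92 to 60, y +-131. Two rails along y, 14 thick, at x = -38 and 38, open between them. V notches in both at y = -90, -30, 30, 90: 34 wide, 12 deep, rims 49 above the table. Low white end block 152 x 22 x 20 across its +y end. Origin on the table under the row's middle; x along the files, away from the robot, y along the row
- empty_rack: empty grey-painted rack, fixed, no tabs; same form, sizes and axes as the full rack, its white end block also at its +y end. A handle laid across both rails within 14 mm of a notch rolls to the notch centre and rests with its axis 48 mm above the table. Either rack may stand on the robot's left or right, each turned up to 0.2 rad
- file_red: loose file: red round plastic handle (18 mm diameter, 120 long), brass ferrule, flat dark steel blade 9 wide ending 133 from the origin; about 60 g. Origin on the axis at mid-handle, where to grip; x along the file to the blade; may be rolled about x. Starts in a notch pair of the full rack, along its x, centred between the rails within 4 mm, axis 48 above the table
- file_yellow: loose file: yellow round plastic handle (18 mm diameter, 120 long), brass ferrule, flat dark steel blade 9 wide ending 133 from the origin; about 60 g. Origin on the axis at mid-handle, where to grip; x along the file to the blade; may be rolled about x. Starts in a notch pair of the full rack, along its x, centred between the rails within 4 mm, axis 48 above the table
- file_green: loose file: green round plastic handle (18 mm diameter, 120 long), brass ferrule, flat dark steel blade 9 wide ending 133 from the origin; about 60 g. Origin on the axis at mid-handle, where to grip; x along the file to the blade; may be rolled about x. Starts in a notch pair of the full rack, along its x, centred between the rails within 4 mm, axis 48 above the table
- file_blue: loose file: blue round plastic handle (18 mm diameter, 120 long), brass ferrule, flat dark steel blade 9 wide ending 133 from the origin; about 60 g. Origin on the axis at mid-handle, where to grip; x along the file to the blade; may be rolled about x. Starts in a notch pair of the full rack, along its x, centred between the rails within 4 mm, axis 48 above the table
- tab_red: red flat tab, 20 x 28 x 6 mm, fixed on the full rack's base board at its robot side (rack x = -78), in line with the notches where the red file starts; it stays and records that file's first place. Origin at the centre of its underside, axes as the rack's
- tab_yellow: yellow flat tab, 20 x 28 x 6 mm, fixed on the full rack's base board at its robot side (rack x = -78), in line with the notches where the yellow file starts; it stays and records that file's first place. Origin at the centre of its underside, axes as the rack's
- tab_green: green flat tab, 20 x 28 x 6 mm, fixed on the full rack's base board at its robot side (rack x = -78), in line with the notches where the green file starts; it stays and records that file's first place. Origin at the centre of its underside, axes as the rack's
- tab_blue: blue flat tab, 20 x 28 x 6 mm, fixed on the full rack's base board at its robot side (rack x = -78), in line with the notches where the blue file starts; it stays and records that file's first place. Origin at the centre of its underside, axes as the rack's
- pliers: bystander, loose: pliers with red handles lying flat, about 160 x 66 x 16; origin under the pivot, on the table
- jar: bystander, loose: lidded glass jar, diameter 60, height 75; origin at the centre of its underside
- oilstone: bystander, loose: grey sharpening stone, 50 x 120 x 22; origin at the centre of its underside
Mind the look-alikes: they are no part of the job. Of the things shaped like the file_green, the green one is meant.

How it is judged:
At the end, for the whole second after the job is handed in: each file at rest in the empty rack, in the notch pair mirroring its tab's place on the full rack (12 mm along the row), within 20 mm of the middle between the rails, axis within 6 mm of 48 mm height and within 0.12 rad of the rack's x (((y of tab_red in the frame of full_rack between -0.11 and -0.07 m and y of file_red in the frame of empty_rack between 0.078 and 0.102 m) or (y of tab_red in the frame of full_rack between -0.05 and -0.01 m and y of file_red in the frame of empty_rack between 0.018 and 0.042 m) or (y of tab_red in the frame of full_rack between 0.01 and 0.05 m and y of file_red in the frame of empty_rack between -0.042 and -0.018 m) or (y of tab_red in the frame of full_rack between 0.07 and 0.11 m and y of file_red in the frame of empty_rack between -0.102 and -0.078 m)) and x of file_red in the frame of empty_rack between -0.02 and 0.02 m and z of file_red in the frame of empty_rack between 0.042 and 0.054 m and angle between the x axis of each of file_red, file_yellow, file_green, file_blue and the x axis of empty_rack, either way round below 0.12 rad and linear speed of each of file_red, file_yellow, file_green, file_blue below 0.02 m/s and angular speed of each of file_red, file_yellow, file_green, file_blue below 0.3 rad/s and ((y of tab_yellow in the frame of full_rack between -0.11 and -0.07 m and y of file_yellow in the frame of empty_rack between 0.078 and 0.102 m) or (y of tab_yellow in the frame of full_rack between -0.05 and -0.01 m and y of file_yellow in the frame of empty_rack between 0.018 and 0.042 m) or (y of tab_yellow in the frame of full_rack between 0.01 and 0.05 m and y of file_yellow in the frame of empty_rack between -0.042 and -0.018 m) or (y of tab_yellow in the frame of full_rack between 0.07 and 0.11 m and y of file_yellow in the frame of empty_rack between -0.102 and -0.078 m)) and x of file_yellow in the frame of empty_rack between -0.02 and 0.02 m and z of file_yellow in the frame of empty_rack between 0.042 and 0.054 m and ((y of tab_green in the frame of full_rack between -0.11 and -0.07 m and y of file_green in the frame of empty_rack between 0.078 and 0.102 m) or (y of tab_green in the frame of full_rack between -0.05 and -0.01 m and y of file_green in the frame of empty_rack between 0.018 and 0.042 m) or (y of tab_green in the frame of full_rack between 0.01 and 0.05 m and y of file_green in the frame of empty_rack between -0.042 and -0.018 m) or (y of tab_green in the frame of full_rack between 0.07 and 0.11 m and y of file_green in the frame of empty_rack between -0.102 and -0.078 m)) and x of file_green in the frame of empty_rack between -0.02 and 0.02 m and z of file_green in the frame of empty_rack between 0.042 and 0.054 m and ((y of tab_blue in the frame of full_rack between -0.11 and -0.07 m and y of file_blue in the frame of empty_rack between 0.078 and 0.102 m) or (y of tab_blue in the frame of full_rack between -0.05 and -0.01 m and y of file_blue in the frame of empty_rack between 0.018 and 0.042 m) or (y of tab_blue in the frame of full_rack between 0.01 and 0.05 m and y of file_blue in the frame of empty_rack between -0.042 and -0.018 m) or (y of tab_blue in the frame of full_rack between 0.07 and 0.11 m and y of file_blue in the frame of empty_rack between -0.102 and -0.078 m)) and x of file_blue in the frame of empty_rack between -0.02 and 0.02 m and z of file_blue in the frame of empty_rack between 0.042 and 0.054 m); the robot touches nothing.
It fails at once if the pliers is disturbed (moved more than 30 mm) (distance of pliers from where it was at the start of the episode above 0.03 m).
It fails at once if the jar is disturbed (moved more than 30 mm) (distance of jar from where it was at the start of the episode above 0.03 m).
It fails at once if the oilstone is disturbed (moved more than 30 mm) (distance of oilstone from where it was at the start of the episode above 0.03 m).
It also fails if it takes over 128 s, if anything falls off the work surface, if the arm or the gripper's body presses on something with over 40 N, if the wrist force passes 120 N, or if a joint passes its speed limit or range.

## Working session

There is one attempt and no reset: what is moved stays moved. The work goes in short steps, Python scripts to look and compute and a shell command to move; the robot and the scene stay as the last step left them, time stands still between calls to the robot, and variables do not carry over. Pictures are saved under pics/ and viewed, and the job is handed in when it is done.

```bash
ls; mkdir -p pics; python3 - <<'E'
from station import bot
import cv2
o=bot.get_obs()
print({k:(v if not hasattr(v,'round') else v) for k,v in o.items()})
for c in ("scene","top"):
    p,d=bot.read_camera(c); cv2.imwrite(f"pics/{c}0.png",p)
    print(c,bot.calibration(c))
E
```

```text
pics
{'t': 0.0, 'q': array([-1.23410211,  0.47782052,  0.02237136,  1.55646271, -0.01152533,
        1.10929691, -0.08312454]), 'joint_vel': array([ 2.68513646e-04, -7.34314747e-05,  2.75571611e-04,  6.77842229e-05,
       -2.16308620e-04,  6.77757527e-04,  3.51071540e-04]), 'joint_torque': array([-2.31054255e-04, -5.96462059e+01,  1.60763819e+00, -2.81191528e+01,
        1.24164834e-02,  9.31455928e-03, -1.01692713e-06]), 'eef_pos': array([0.29020124, 0.60876943, 0.23030788]), 'tool_rot': array([ 5.50276491e-04,  8.45668143e-01,  5.33708280e-01, -7.49112140e-04]), 'contact_force': array([-0.13103364,  0.71426389,  0.99465261]), 'torque': array([ 0.00933183, -0.02878755,  0.01824644]), 'gripper_width': 0.9977737057878218}
scene {'mtx': array([[518.43158655,   0.        , 313.42989194],
       [  0.        , 518.43158655, 232.41609497],
       [  0.        ,   0.        ,   1.        ]]), 'rvec': array([ 1.13733987,  2.60098206, -0.72738548]), 'tvec': array([ 0.43136196, -0.2552144 ,  1.33781918])}
top {'mtx': array([[508.34026024,   0.        , 313.75676271],
       [  0.        , 508.34026024, 239.15287761],
       [  0.        ,   0.        ,   1.        ]]), 'rvec': array([ 2.09957413, -2.1489046 ,  0.21853461]), 'tvec': array([-0.08407421,  0.54927406,  1.15709957])}
```

View pics/scene0.png

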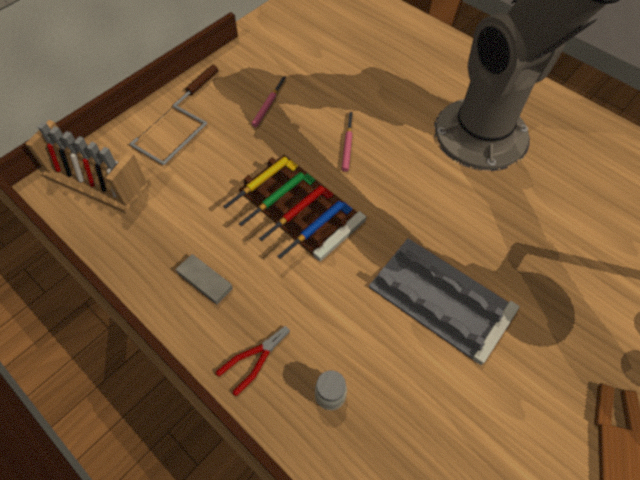

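View pics/top0.png

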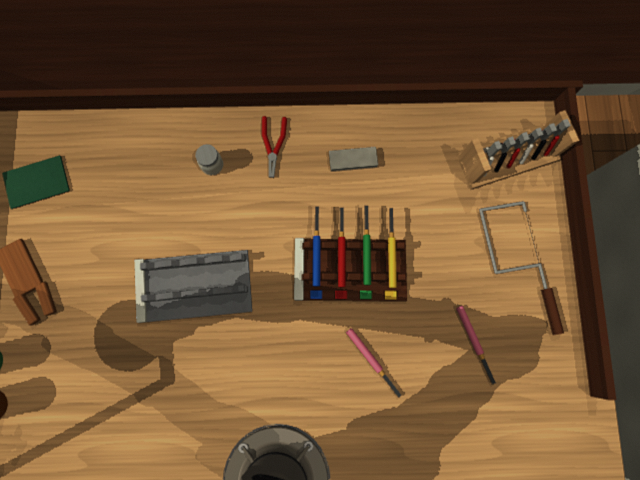

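The scene camera looks back towards the robot. In the top view, the dark rack spans pixels 293–407 × 237–300 with its white block on the left. From that block the files run blue (317), red (342), green (367), yellow (392). The grey rack spans 135–252 × 252–322, with its white block also on the left. There are two pink look-alike files at (375,360) and (475,345). Next I'll measure.

```bash
cat > h.py <<'E'
import numpy as np, cv2
from station import bot
def cam(n):
    c=bot.calibration(n); R=cv2.Rodrigues(np.array(c['rvec'],float))[0]; return np.array(c['mtx']),R,np.array(c['tvec'],float).ravel()
def cloud(n,d):
    K,R,t=cam(n); v,u=np.mgrid[:480,:640]
    P=np.stack([(u-K[0,2])/K[0,0]*d,(v-K[1,2])/K[1,1]*d,d],-1)
    return (P-t)@R   # R^T (P-t)
def ray(n,uv,z):
    K,R,t=cam(n); r=np.array([(uv[0]-K[0,2])/K[0,0],(uv[1]-K[1,2])/K[1,1],1.])
    o=-R.T@t; r=R.T@r; s=(z-o[2])/r[2]; return o+s*r
def proj(n,X):
    c=bot.calibration(n); return cv2.projectPoints(np.array(X,float).reshape(-1,3),np.array(c['rvec'],float),np.array(c['tvec'],float),np.array(c['mtx'],float),None)[0].reshape(-1,2)
E
python3 - <<'E'
from h import *
p,d=bot.read_camera("top"); W=cloud("top",d)
np.savez("top0.npz",p=p,d=d,W=W)
for l in ("full_rack","empty_rack","file_red","file_yellow","file_green","file_blue","tab_red","tab_yellow","tab_green","tab_blue","pliers","jar","oilstone"):
    r=bot.silhouettes("top",l)
    for k in r[:3]:
        m=k['mask']; z=W[m]
        rr=cv2.minAreaRect(np.argwhere(m)[:,::-1].astype(np.float32))
        print(l,round(k['p'],2),np.round(k['xy'],1),m.sum(),np.round(np.median(z,0),3),[np.round(x,1) for x in rr])
E
python3 - <<'E'
import cv2
p=cv2.imread('pics/top0.png'); cv2.imwrite('pics/crop0.png',cv2.resize(p[190:340,120:420],None,fx=2.6,fy=2.6,interpolation=cv2.INTER_CUBIC))
E
```

```text
full_rack 0.71 [350.  267.5] 4932 [ 0.476 -0.182  0.011] [array([350. , 269.5]), array([ 63., 112.]), np.float64(90.0)]
full_rack 0.68 [350.9 157.5] 1006 [ 0.757 -0.202  0.021] [array([352.4, 159.5]), array([22.2, 48.5]), np.float64(84.3)]
empty_rack 0.58 [189.6 287.4] 7148 [0.446 0.196 0.011] [array([191.6, 286. ]), array([ 62.8, 117.1]), np.float64(84.6)]
empty_rack 0.34 [348.7 269. ] 5322 [ 0.477 -0.181  0.011] [array([350. , 269.5]), array([112.8,  62.5]), np.float64(0.8)]
file_red 0.93 [342.3 255.5] 464 [ 0.506 -0.161  0.054] [array([341.5, 247.5]), array([79.,  7.]), np.float64(90.0)]
file_red 0.25 [392.4 251.1] 492 [ 0.507 -0.281  0.053] [array([391.5, 247.5]), array([79.,  7.]), np.float64(90.0)]
file_yellow 0.73 [392.4 254.7] 458 [ 0.505 -0.281  0.053] [array([392., 248.]), array([ 8., 78.]), np.float64(0.0)]
file_yellow 0.57 [365.8 255.8] 428 [ 0.503 -0.221  0.054] [array([366., 246.]), array([76.,  8.]), np.float64(88.3)]
file_green 0.84 [370.1 359.6] 517 [ 0.267 -0.223  0.014] [array([373.4, 363. ]), array([83.6,  7.4]), np.float64(52.1)]
file_green 0.82 [472.7 339.2] 500
[... 420 characters left out ...]
.float64(63.4)]
tab_red 0.2 [340.4 252.4] 483 [ 0.511 -0.161  0.053] [array([341.5, 247.5]), array([79.,  7.]), np.float64(90.0)]
tab_yellow 0.51 [387.7 294.3] 121 [ 0.413 -0.278  0.015] [array([390., 295.]), array([10., 12.]), np.float64(90.0)]
tab_green 0.54 [363.6 296.5] 69 [ 0.415 -0.218  0.015] [array([365.5, 295. ]), array([6., 9.]), np.float64(90.0)]
pliers 0.75 [269.1 146.2] 629 [0.807 0.004 0.012] [array([272.3, 146.7]), array([24.5, 60.9]), np.float64(3.8)]
jar 0.87 [206.4 161.7] 645 [0.747 0.154 0.072] [array([208.4, 159.8]), array([32.2, 24.1]), np.float64(63.4)]
oilstone 0.79 [350.9 157.5] 1018 [ 0.758 -0.199  0.021] [array([352.5, 158.6]), array([22.5, 48.1]), np.float64(83.4)]
```

View pics/crop0.png

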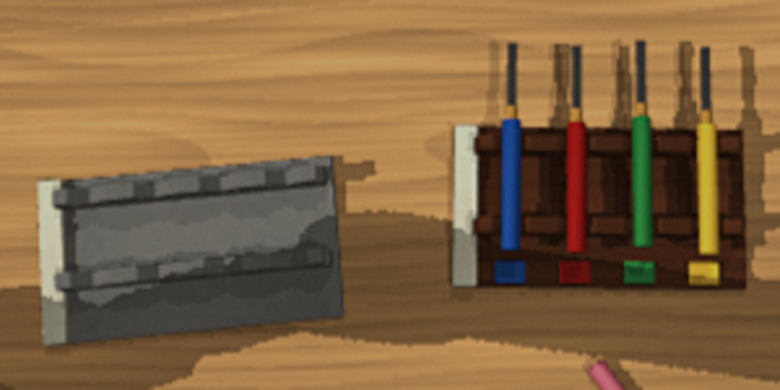

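```bash
cat > fit.py <<'E'
from h import *
from scipy.optimize import minimize
f=np.load("top0.npz"); p,W=f['p'],f['W']
def model(X,Y):
    h=np.zeros_like(X)
    h[(X>-.092)&(X<.060)&(abs(Y)<.131)]=.010
    yb=(Y>.131-.022*INS)&(Y<.153-.022*INS)&(X>-.092)&(X<.060); h[yb]=.020
    d=np.min([abs(Y-c) for c in (-.09,-.03,.03,.09)],0)
    rail=.049-np.clip(.012*(1-d/.017),0,None)
    m=((abs(X-.038)<.007)|(abs(X+.038)<.007))&(abs(Y)<.125)
    h[m]=rail[m]; return h
def fit(x0,box,hmax):
    u0,u1,v0,v1=box; P=W[v0:v1,u0:u1].reshape(-1,3); P=P[P[:,2]<hmax]
    def cost(q):
        c,s=np.cos(q[2]),np.sin(q[2]); d=P[:,:2]-q[:2]
        X=d[:,0]*c+d[:,1]*s; Y=-d[:,0]*s+d[:,1]*c
        return np.mean(np.minimum(abs(model(X,Y)-P[:,2]),.02))*1e3
    best=None
    for a in (-.02,-.01,0,.01,.02):
      for b in (-.15,-.05,.05,.15):
        r=minimize(cost,np.array(x0)+[a,-a,b],method='Nelder-Mead',options=dict(initial_simplex=np.array(x0)+[a,-a,b]+np.array([[0,0,0],[.015,0,0],[0,.015,0],[0,0,.06]]),xatol=1e-5,fatol=1e-5))
        if best is None or r.fun<best.fun: best=r
    return best
for INS in (0,1):
    e=fit([.46,.20,.09],(115,275,235,340),.055); print("empty",INS,e.x.round(4),e.fun)
    g=fit([.48,-.19,0],(280,425,225,315),.047); print("full",INS,g.x.round(4),g.fun)
hsv=cv2.cvtColor(p,cv2.COLOR_BGR2HSV)
for n,(lo,hi) in dict(red=(0,6),yellow=(22,32),green=(50,75),blue=(100,118)).items():
    m=(hsv[...,0]>=lo)&(hsv[...,0]<=hi)&(hsv[...,1]>150)&(hsv[...,2]>50)
    m[:, :300]=0; m[:, 410:]=0; m[:225]=0; m[315:]=0
    for nm,mm in (("handle",m&(W[...,2]>.046)),("tab",m&(W[...,2]<.02)&(W[...,0]<.44))):
        Q=W[mm]; print(n,nm,len(Q),Q.mean(0).round(4),Q[:,0].min().round(4),Q[:,0].max().round(4),"mid",round((np.percentile(Q[:,0],2)+np.percentile(Q[:,0],98))/2,4), "slope",np.polyfit(Q[:,0],Q[:,1],1)[0].round(3))
E
python3 fit.py
```

```text
empty 0 [0.4648 0.1907 0.0733] 2.5367031020850677
full 0 [ 0.4953 -0.1987 -0.0236] 2.954648438141313
empty 1 [0.4644 0.1967 0.0731] 2.7213427257824514
full 1 [ 0.495  -0.1788 -0.0365] 3.0296481361277143
red handle 359 [ 0.4897 -0.1595  0.0612] 0.3138 0.5519 mid 0.4917 slope -0.08
red tab 112 [ 0.4189 -0.1622  0.0143] 0.4087 0.4292 mid 0.4191 slope -0.768
yellow handle 266 [ 0.4857 -0.2771  0.0639] 0.3138 0.5488 mid 0.4884 slope -0.209
yellow tab 57 [ 0.4168 -0.2801  0.0141] 0.4089 0.4234 mid 0.417 slope 0.087
green handle 324 [ 0.4945 -0.2202  0.0547] 0.4369 0.5543 mid 0.4954 slope -0.027
green tab 84 [ 0.4164 -0.2176  0.0147] 0.4073 0.4248 mid 0.4161 slope 0.001
blue handle 346 [ 0.4946 -0.1008  0.0581] 0.3138 0.5548 mid 0.495 slope -0.033
blue tab 90 [ 0.4192 -0.0996  0.0152] 0.4101 0.4301 mid 0.4192 slope 0.009
```

```bash
cat > ov.py <<'E'
from h import *
import sys
def overlay(n,p,poses,out,crop=None,f=1):
    u0,u1,v0,v1=crop or (0,640,0,480)
    im=cv2.resize(p[v0:v1,u0:u1],None,fx=f,fy=f,interpolation=cv2.INTER_CUBIC)
    for x,y,th in poses:
        c,s=np.cos(th),np.sin(th)
        def T(pts): return [[x+a*c-b*s,y+a*s+b*c,z] for a,b,z in pts]
        def dr(pts,col,cl=False):
            q=((proj(n,T(pts))-[u0,v0]+.5)*f).astype(np.int32); cv2.polylines(im,[q],cl,col,1)
        dr([(-.092,-.131,.01),(.06,-.131,.01),(.06,.131,.01),(-.092,.131,.01)],(0,255,255),True)
        for r in (-.038,.038):
            for e in (-.007,.007):
                pts=[]
                for k in (-.09,-.03,.03,.09): pts+=[(r+e,k-.017,.049),(r+e,k,.037),(r+e,k+.017,.049)]
                dr(pts,(255,0,255))
        for k in (-.09,-.03,.03,.09): dr([(-.06,k,.048),(.06,k,.048)],(0,255,0))
    cv2.imwrite(out,im)
if __name__=="__main__":
    f=np.load("top0.npz")
    overlay("top",f['p'],[(.4648,.1925,.073),(.496,-.1907,-.02)],"pics/ov1.png",(120,420,210,340),2.6)
E
python3 ov.py
```

```text
(no output)
```

View pics/ov1.png

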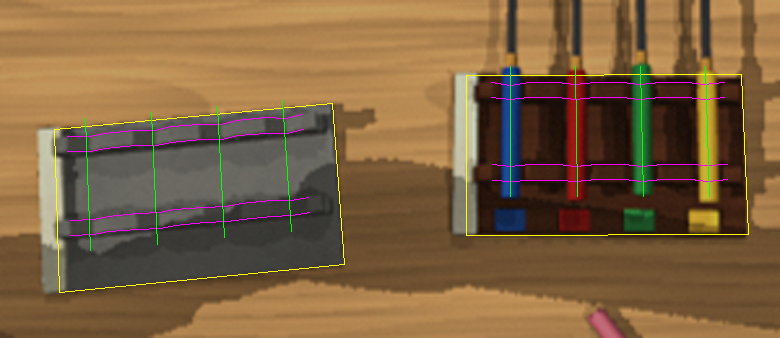

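```bash
cat >> h.py <<'E'
from scipy.spatial.transform import Rotation as Ro
def go(pos,th):
    """rows for tool pointing down, tool x along world angle 90deg+th"""
    o=bot.get_obs(); w,x,y,z=o['tool_rot']; R0=Ro.from_quat([x,y,z,w])
    ax=np.array([-np.sin(th),np.cos(th),0]); az=np.array([0,0,-1.]); R1=Ro.from_matrix(np.stack([ax,np.cross(az,ax),az],1))
    d=R0.inv().apply(np.array(pos)-o['eef_pos'])*100; r=(R0.inv()*R1).as_rotvec()
    print("t",round(o['t'],2),"tcp",o['eef_pos'].round(4),"q",np.round(o['q'],2),"grip",round(o['gripper_width'],3),"F",np.round(o['contact_force'],1)); print("rows",d.round(2),r.round(3))
E
python3 -c "
from h import *; go([.44,.19,.28],.073)"
```

```text
t 0.8 tcp [0.2904 0.6093 0.2313] q [-1.23  0.48  0.02  1.56 -0.01  1.11 -0.08] grip 0.998 F [-0.2  0.6  0.1]
rows [-31.42  31.54  -4.87] [-0.    -0.    -0.518]
```

```bash
python3 -m creep '[[[-31.42,31.54,-4.87,0,0,-0.518,0.45],[-31.42,31.54,-4.87,0,0,-0.518,0.45],[-31.42,31.54,-4.87,0,0,-0.518,0.45],[-31.42,31.54,-4.87,0,0,-0.518,0.45],[-31.42,31.54,-4.87,0,0,-0.518,0.45],[-31.42,31.54,-4.87,0,0,-0.518,0.45],[-31.42,31.54,-4.87,0,0,-0.518,0.45],[-31.42,31.54,-4.87,0,0,-0.518,0.45],[-31.42,31.54,-4.87,0,0,-0.518,0.45],[-31.42,31.54,-4.87,0,0,-0.518,0.45]]]'
python3 - <<'E'
from h import *
from ov import overlay
go([.44,.19,.28],.073)
p,d=bot.read_camera("wrist"); W=cloud("wrist",d); np.savez("w1.npz",p=p,d=d,W=W); cv2.imwrite("pics/w1.png",p)
overlay("wrist",p,[(.4648,.1907,.073)],"pics/w1o.png")
E
```

```text
t: 2.05
eef_pos: [0.4393, 0.1918, 0.2798]
tool_rot: [-0.0, 0.68, 0.733, -0.0]
contact_force: [0.5, 0.6, -0.5]
gripper_width: 0.453
t 2.05 tcp [0.4393 0.1918 0.2798] q [-0.64  0.1   0.11  1.95 -0.01  1.09  1.12] grip 0.453 F [ 0.5  0.6 -0.5]
rows [-0.19  0.06 -0.02] [-0.    -0.     0.003]
```

View pics/w1o.png

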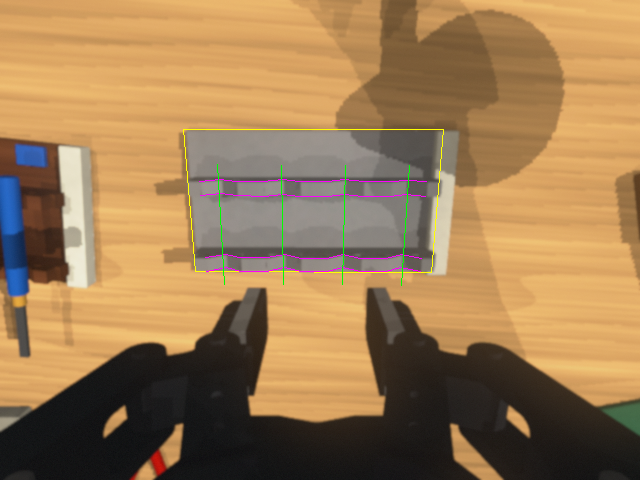

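```bash
cat > fit2.py <<'E'
from h import *
from scipy.optimize import minimize
from ov import overlay
def model(X,Y,b,L):
    h=np.zeros_like(X)
    h[(X>-.092)&(X<.060)&(abs(Y)<.131)]=.010
    h[(Y>b)&(Y<b+.022)&(X>-.092)&(X<.060)]=.020
    d=np.min([abs(Y-c) for c in (-.09,-.03,.03,.09)],0)
    rail=.049-np.clip(.012*(1-d/.017),0,None)
    m=((abs(X-.038)<.007)|(abs(X+.038)<.007))&(abs(Y)<L)
    h[m]=rail[m]; return h
def fit(W,x0,box,hmax):
    u0,u1,v0,v1=box; P=W[v0:v1,u0:u1].reshape(-1,3); P=P[(P[:,2]<hmax)&(P[:,2]>-.02)]
    def cost(q):
        c,s=np.cos(q[2]),np.sin(q[2]); d=P[:,:2]-q[:2]
        X=d[:,0]*c+d[:,1]*s; Y=-d[:,0]*s+d[:,1]*c
        return np.mean(np.minimum(abs(model(X,Y,q[3],q[4])-P[:,2]),.02))*1e3
    best=None
    for a in (-.01,0,.01):
      for b in (-.05,.05):
        s=np.array(list(x0)+[.120,.12])+[a,-a,b,0,0]
        r=minimize(cost,s,method='Nelder-Mead',options=dict(initial_simplex=s+np.vstack([np.zeros(5),np.diag([.012,.012,.06,.008,.006])]),xatol=1e-5,fatol=1e-5,maxiter=3000))
        if best is None or r.fun<best.fun: best=r
    return best
if __name__=="__main__":
    f=np.load("w1.npz"); W=f['W']
    e=fit(W,[.4648,.1907,.073],(150,480,110,285),.06); print(e.x.round(4),e.fun)
    t=np.load("top0.npz")['W']
    e2=fit(t,[.4648,.1907,.073],(115,275,235,340),.055); print("top",e2.x.round(4),e2.fun)
    g=fit(t,[.496,-.1907,-.02],(280,425,225,315),.047); print("top full",g.x.round(4),g.fun)
    overlay("wrist",f['p'],[e.x[:3]],"pics/w1p.png",(150,480,110,300),2.4)
E
python3 fit2.py
```

```text
[0.465  0.192  0.073  0.1214 0.1206] 1.6541693870112792
top [0.4646 0.1936 0.073  0.1221 0.1236] 2.3746107397608935
top full [ 0.4951 -0.1908 -0.0297  0.1211  0.1236] 2.7259317519905446
```

View pics/w1p.png

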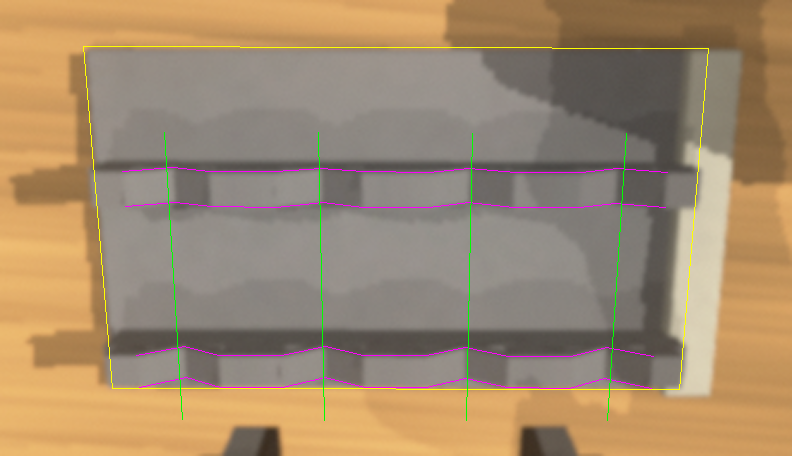

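```bash
python3 -c "
from h import *; go([.495,-.101,.16],-.03)"
```

```text
t 2.1 tcp [0.4392 0.1919 0.2798] q [-0.64  0.1   0.11  1.95 -0.01  1.09  1.12] grip 0.448 F [-1.  -0.4  0.3]
rows [-29.63   3.33  11.97] [-0.001 -0.     0.106]
```

```bash
python3 -m creep '[[[-29.63,3.33,11.97,0,0,0.106,0.5],[-29.63,3.33,11.97,0,0,0.106,0.5],[-29.63,3.33,11.97,0,0,0.106,0.5],[-29.63,3.33,11.97,0,0,0.106,0.5],[-29.63,3.33,11.97,0,0,0.106,0.5],[-29.63,3.33,11.97,0,0,0.106,0.5],[-29.63,3.33,11.97,0,0,0.106,0.5],[-29.63,3.33,11.97,0,0,0.106,0.5]]]'
python3 - <<'E'
from h import *
from ov import overlay
go([.495,-.101,.029],-.03)
p,d=bot.read_camera("wrist"); W=cloud("wrist",d); np.savez("w2.npz",p=p,d=d,W=W)
overlay("wrist",p,[(.4955,-.191,-.03)],"pics/w2o.png")
hsv=cv2.cvtColor(p,cv2.COLOR_BGR2HSV)
for n,(lo,hi) in dict(red=(0,6),yellow=(22,32),green=(50,75),blue=(100,118)).items():
    m=(hsv[...,0]>=lo)&(hsv[...,0]<=hi)&(hsv[...,1]>150)&(hsv[...,2]>50)&(W[...,2]>.044)&(W[...,2]<.062)
    Q=W[m]
    if len(Q)>50: print(n,len(Q),Q.mean(0).round(4),"mid",round((np.percentile(Q[:,0],1)+np.percentile(Q[:,0],99))/2,4), "slope",np.polyfit(Q[:,0],Q[:,1],1)[0].round(3))
E
```

```text
t: 3.1
eef_pos: [0.4953, -0.1007, 0.1606]
tool_rot: [-0.0, 0.717, 0.697, 0.0]
contact_force: [-0.5, 0.4, 1.2]
gripper_width: 0.502
t 3.1 tcp [ 0.4953 -0.1007  0.1606] q [-0.2   0.29  0.33  2.04 -0.13  0.82  1.75] grip 0.502 F [-0.5  0.4  1.2]
rows [-0.04 -0.04 13.16] [ 0.    -0.001  0.001]
red 4371 [ 0.4836 -0.1604  0.0546] mid 0.4866 slope -0.038
yellow 5818 [ 0.4867 -0.2763  0.0537] mid 0.4969 slope 0.092
green 4214 [ 0.4892 -0.2196  0.0548] mid 0.4962 slope -0.05
blue 3944 [ 0.4898 -0.1018  0.0552] mid 0.4956 slope -0.025
```

View pics/w2o.png

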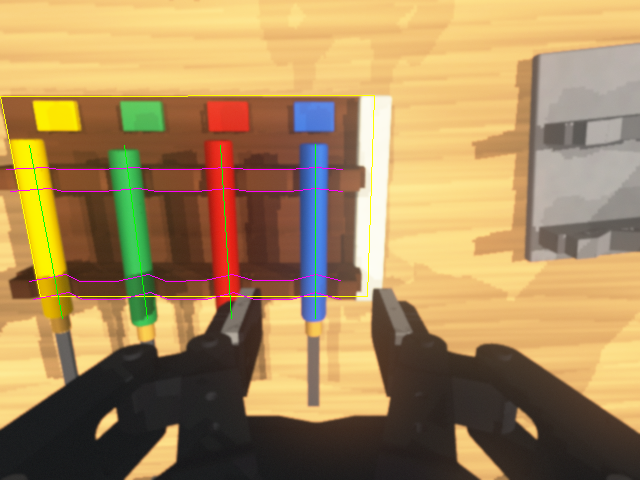

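```bash
python3 -m creep '[[[0,0,4,0,0,0,0.5],[0,0,8,0,0,0,0.5],[0,0,11,0,0,0,0.5],[0,0,13.1,0,0,0,0.5],[0,0,13.1,0,0,0,0.5],[0,0,13.1,0,0,0,0],[0,0,13.1,0,0,0,0],[0,0,13.1,0,0,0,0],[0,0,13.1,0,0,0,0],[0,0,13.1,0,0,0,0]]]' 40
python3 -c "
from h import *; go([.495,-.101,.16],-.03)"
```

```text
t: 4.4
eef_pos: [0.4958, -0.1028, 0.0305]
tool_rot: [0.001, 0.719, 0.696, 0.001]
contact_force: [-0.0, 1.9, 7.8]
gripper_width: 0.196
t 4.4 tcp [ 0.4958 -0.1028  0.0305] q [-0.12  0.51  0.25  2.12 -0.24  0.54  1.85] grip 0.196 F [-0.   1.9  7.8]
rows [  0.18  -0.06 -12.95] [ 0.002 -0.001 -0.003]
```

```bash
python3 -m creep '[[[0,0,-2,0,0,0,0],[0,0,-5,0,0,0,0],[0,0,-9,0,0,0,0],[0,0,-12,0,0,0,0],[0,0,-12,0,0,0,0]]]'
python3 -c "
from h import *; go([.4716,.1022,.15],.073)"
```

```text
t: 5.03
eef_pos: [0.4965, -0.1033, 0.1518]
tool_rot: [0.002, 0.719, 0.695, 0.002]
contact_force: [-0.4, 0.4, -1.3]
gripper_width: 0.19
t 5.03 tcp [ 0.4965 -0.1033  0.1518] q [-0.2   0.31  0.34  2.05 -0.14  0.8   1.76] grip 0.19 F [-0.4  0.4 -1.3]
rows [20.46 -3.17  0.17] [ 0.006 -0.    -0.106]
```

```bash
python3 -m creep '[[[5,-0.8,0,0,0,-0.026,0],[10,-1.6,0,0,0,-0.053,0],[15,-2.4,0,0,0,-0.08,0],[20.46,-3.17,0.1,0,0,-0.106,0],[20.46,-3.17,0.1,0,0,-0.106,0],[20.46,-3.17,0.1,0,0,-0.106,0],[20.46,-3.17,0.1,0,0,-0.106,0]]]'
python3 - <<'E'
from h import *
from ov import overlay
go([.4716,.1022,.029],.073)
p,d=bot.read_camera("wrist"); W=cloud("wrist",d)
overlay("wrist",p,[(.465,.192,.073)],"pics/w3o.png")
p,d=bot.read_camera("top");cv2.imwrite("pics/t3.png",p[180:340,120:420])
E
```

```text
t: 5.9
eef_pos: [0.4697, 0.1009, 0.1479]
tool_rot: [0.0, 0.682, 0.732, -0.0]
contact_force: [0.5, -0.2, -1.7]
gripper_width: 0.197
t 5.9 tcp [0.4697 0.1009 0.1479] q [-0.54  0.27  0.24  2.1  -0.09  0.78  1.39] grip 0.197 F [ 0.5 -0.2 -1.7]
rows [ 0.13  0.2  11.89] [-0.001  0.001 -0.002]
```

View pics/w3o.png

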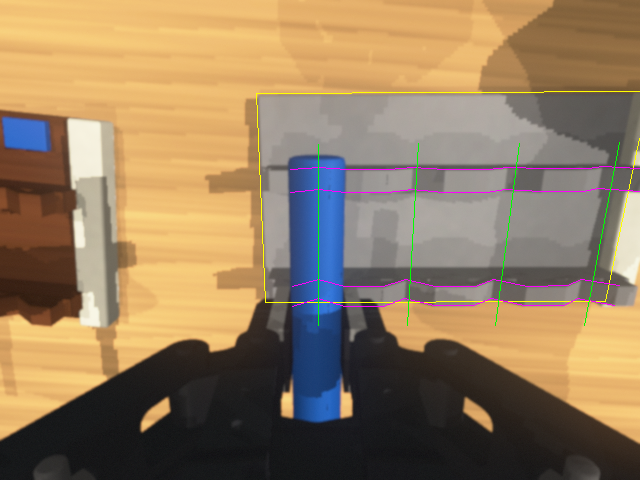

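```bash
python3 -m creep '[[[0.1,0.2,5,0,0,0,0],[0.1,0.2,9,0,0,0,0],[0.1,0.2,10.7,0,0,0,0],[0.1,0.2,11.7,0,0,0,0],[0.1,0.2,11.7,0,0,0,0],[0.1,0.2,11.7,0,0,0,0.3],[0.1,0.2,11.7,0,0,0,0.5],[0.1,0.2,11.7,0,0,0,0.5],[0.1,0.2,11.7,0,0,0,0.5]]]'
python3 -c "
from h import *; go([.4716,.1022,.15],.073)"
```

```text
t: 7.12
eef_pos: [0.4719, 0.1037, 0.0315]
tool_rot: [0.0, 0.681, 0.733, 0.0]
contact_force: [0.1, -0.1, 0.0]
gripper_width: 0.5
t 7.12 tcp [0.4719 0.1037 0.0315] q [-0.49  0.48  0.18  2.16 -0.17  0.51  1.46] grip 0.5 F [ 0.1 -0.1  0. ]
rows [ -0.15  -0.04 -11.85] [ 0. -0.  0.]
```

```bash
python3 -m creep '[[[0,0,-4,0,0,0,0.5],[0,0,-9,0,0,0,0.5],[0,0,-12.5,0,0,0,0.5]]]'
python3 - <<'E'
from h import *
p,d=bot.read_camera("wrist"); cv2.imwrite("pics/w4.png",p)
go([.4925,-.161,.15],-.03)
E
```

```text
t: 7.5
eef_pos: [0.4722, 0.1037, 0.1583]
tool_rot: [0.0, 0.681, 0.732, 0.001]
contact_force: [0.8, 0.2, -0.2]
gripper_width: 0.503
t 7.55 tcp [0.4744 0.1042 0.162 ] q [-0.56  0.25  0.25  2.09 -0.09  0.81  1.39] grip 0.504 F [ 1.2 -0.3  2.1]
rows [-26.58  -0.13   1.13] [ 0.007 -0.003  0.103]
```

View pics/w4.png

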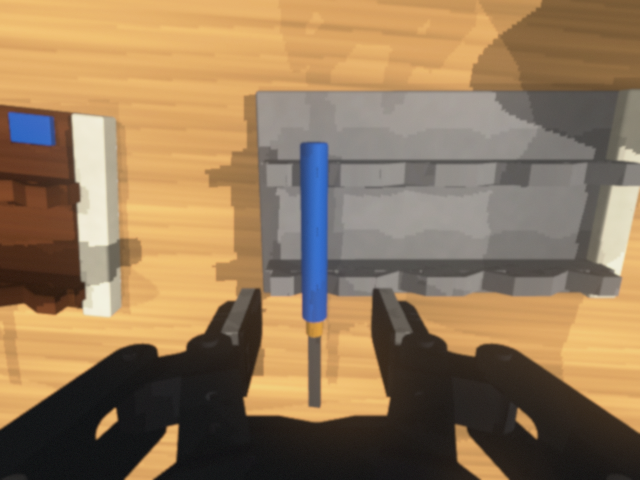

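The blue file (315, 230) lies across both rails in the outer -y notch pair. Red is next.

```bash
python3 -m creep '[[[-6.2,0,0.2,0,0,0.025,0.5],[-12.4,0,0.4,0,0,0.05,0.5],[-18.6,0,0.6,0,0,0.075,0.5],[-24.5,0,0.9,0,0,0.1,0.5],[-26.6,-0.1,1.1,0,0,0.103,0.5],[-26.6,-0.1,1.1,0,0,0.103,0.5],[-26.6,-0.1,1.1,0,0,0.103,0.5]]]'
python3 - <<'E'
from h import *
go([.4925,-.161,.03],-.03)
p,d=bot.read_camera("wrist"); cv2.imwrite("pics/w5.png",p)
E
```

```text
t: 8.43
eef_pos: [0.4902, -0.1604, 0.1451]
tool_rot: [-0.0, 0.717, 0.697, 0.0]
contact_force: [-0.1, 0.6, 0.0]
gripper_width: 0.499
t 8.43 tcp [ 0.4902 -0.1604  0.1451] q [-0.12  0.34  0.38  2.04 -0.17  0.8   1.91] grip 0.499 F [-0.1  0.6  0. ]
rows [-0.07  0.23 11.51] [-0.    -0.001  0.002]
```

View pics/w5.png

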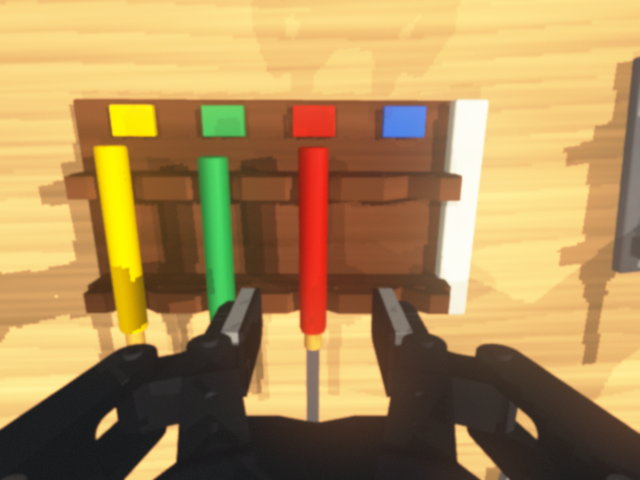

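The red file (313, 240) is centred between the fingers and in line with the red tab. I'll grasp it.

```bash
python3 -m creep '[[[0,0.2,4,0,0,0,0.5],[0,0.2,8,0,0,0,0.5],[0,0.2,10.5,0,0,0,0.5],[0,0.2,11.4,0,0,0,0.5],[0,0.2,11.4,0,0,0,0.5],[0,0.2,11.4,0,0,0,0],[0,0.2,11.4,0,0,0,0],[0,0.2,11.4,0,0,0,0],[0,0.2,11.4,0,0,0,0],[0,0.2,11.4,0,0,0,0]]]' 40
python3 -m creep '[[[0,0,-2,0,0,0,0],[0,0,-5,0,0,0,0],[0,0,-9,0,0,0,0],[0,0,-12,0,0,0,0],[0,0,-12,0,0,0,0]]]'
python3 -c "
from h import *; go([.4672,.1621,.15],.073)"
```

```text
t: 9.72
eef_pos: [0.4932, -0.1627, 0.0325]
tool_rot: [0.001, 0.718, 0.696, 0.001]
contact_force: [-0.7, -2.5, 7.1]
gripper_width: 0.193
t: 10.35
eef_pos: [0.4938, -0.1619, 0.1536]
tool_rot: [0.002, 0.717, 0.697, 0.002]
contact_force: [0.1, 0.3, -0.9]
gripper_width: 0.194
t 10.35 tcp [ 0.4938 -0.1619  0.1536] q [-0.13  0.33  0.39  2.02 -0.17  0.81  1.91] grip 0.194 F [ 0.1  0.3 -0.9]
rows [32.3  -3.62  0.35] [ 0.005  0.    -0.103]
```

```bash
python3 -m creep '[[[6,-0.6,0,0,0,-0.02,0],[12,-1.2,0,0,0,-0.04,0],[18,-1.9,0,0,0,-0.06,0],[24,-2.6,0,0,0,-0.08,0],[29,-3.3,0,0,0,-0.1,0],[32.3,-3.6,0.1,0,0,-0.103,0],[32.3,-3.6,0.1,0,0,-0.103,0],[32.3,-3.6,0.1,0,0,-0.103,0]]]'
python3 - <<'E'
from h import *
from ov import overlay
go([.4672,.1621,.033],.073)
p,d=bot.read_camera("wrist")
overlay("wrist",p,[(.465,.192,.073)],"pics/w6.png")
E
```

```text
t: 11.35
eef_pos: [0.4653, 0.1612, 0.1495]
tool_rot: [-0.0, 0.681, 0.732, -0.001]
contact_force: [-0.7, 0.2, -1.3]
gripper_width: 0.197
t 11.35 tcp [0.4653 0.1612 0.1495] q [-0.67  0.29  0.24  2.08 -0.1   0.79  1.28] grip 0.197 F [-0.7  0.2 -1.3]
rows [ 0.09  0.22 11.65] [-0.002  0.001 -0.   ]
```

View pics/w6.png

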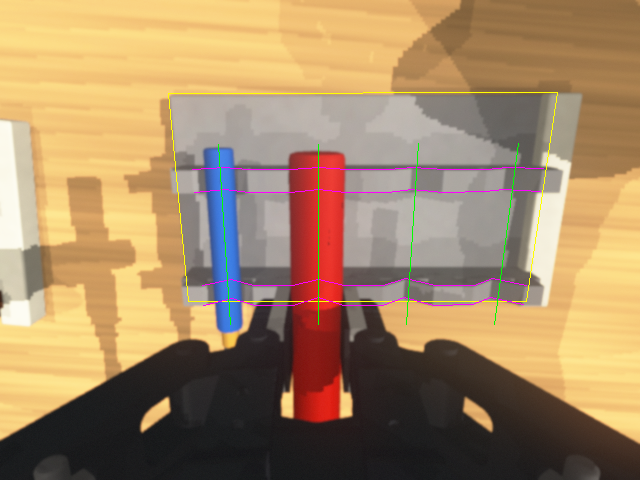

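Blue (222, 240) is on its notch line, and red is lined up on the -30 line. I'll place it.

```bash
python3 -m creep '[[[0.1,0.2,5,0,0,0,0],[0.1,0.2,9,0,0,0,0],[0.1,0.2,10.6,0,0,0,0],[0.1,0.2,11.6,0,0,0,0],[0.1,0.2,11.6,0,0,0,0],[0.1,0.2,11.6,0,0,0,0.3],[0.1,0.2,11.6,0,0,0,0.5],[0.1,0.2,11.6,0,0,0,0.5],[0.1,0.2,11.6,0,0,0,0.5]]]'
python3 -m creep '[[[0,0,-4,0,0,0,0.5],[0,0,-9,0,0,0,0.5],[0,0,-12.5,0,0,0,0.5],[0,0,-12.5,0,0,0,0.5]]]'
python3 - <<'E'
from h import *
p,d=bot.read_camera("wrist"); cv2.imwrite("pics/w7.png",p)
go([.4953,-.2208,.15],-.03)
E
```

```text
t: 12.52
eef_pos: [0.4679, 0.1634, 0.0346]
tool_rot: [0.0, 0.681, 0.733, 0.0]
contact_force: [0.6, -0.2, -0.2]
gripper_width: 0.504
t: 13.02
eef_pos: [0.4696, 0.1641, 0.162]
tool_rot: [0.001, 0.681, 0.733, 0.003]
contact_force: [0.6, 1.1, -0.3]
gripper_width: 0.498
t 13.07 tcp [0.4684 0.1637 0.1603] q [-0.68  0.27  0.26  2.06 -0.1   0.81  1.28] grip 0.498 F [-0.2 -0.3 -0. ]
rows [-38.54  -0.14   0.98] [ 0.002 -0.001  0.103]
```

View pics/w7.png

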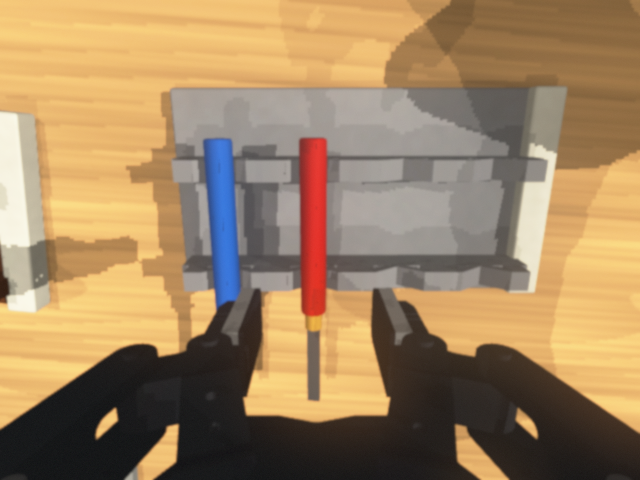

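Red (313, 230) is seated. The green-file detections in the top view were (367,246), which is green and in the rack, plus (373,363) and (476,345), which are pink and lie on the table. The one in the rack is meant, and I'll confirm it in a crop from above it.

```bash
python3 -m creep '[[[-6.2,0,0.2,0,0,0.016,0.5],[-12.4,0,0.3,0,0,0.032,0.5],[-18.6,0,0.5,0,0,0.048,0.5],[-24.8,0,0.6,0,0,0.064,0.5],[-31,0,0.8,0,0,0.08,0.5],[-36.5,0,0.9,0,0,0.1,0.5],[-38.5,-0.1,1,0,0,0.103,0.5],[-38.5,-0.1,1,0,0,0.103,0.5],[-38.5,-0.1,1,0,0,0.103,0.5]]]'
python3 - <<'E'
from h import *
go([.4953,-.2208,.03],-.03)
p,d=bot.read_camera("wrist"); cv2.imwrite("pics/w8.png",cv2.resize(p[80:400,130:500],None,fx=1.8,fy=1.8))
E
```

```text
t: 14.2
eef_pos: [0.4945, -0.2191, 0.1483]
tool_rot: [-0.001, 0.717, 0.697, -0.0]
contact_force: [0.3, 0.8, 0.3]
gripper_width: 0.502
t 14.2 tcp [ 0.4945 -0.2191  0.1483] q [-0.04  0.38  0.42  1.98 -0.21  0.83  2.04] grip 0.502 F [0.3 0.8 0.3]
rows [-0.18  0.1  11.83] [-0.002 -0.001  0.002]
```

View pics/w8.png

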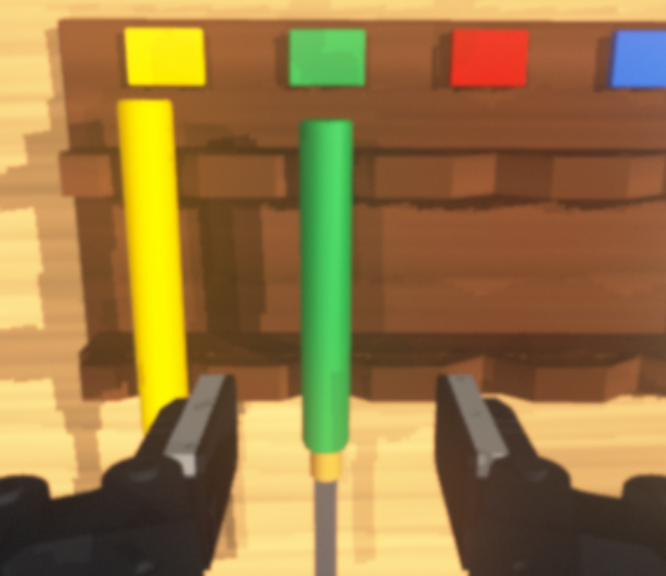

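The crop shows a green handle (325, 285) in line with the green tab, between the yellow file and the emptied notches. It's the right one.

```bash
python3 -m creep '[[[-0.1,0.1,4,0,0,0,0.5],[-0.1,0.1,8,0,0,0,0.5],[-0.1,0.1,10.7,0,0,0,0.5],[-0.1,0.1,11.8,0,0,0,0.5],[-0.1,0.1,11.8,0,0,0,0.5],[-0.1,0.1,11.8,0,0,0,0],[-0.1,0.1,11.8,0,0,0,0],[-0.1,0.1,11.8,0,0,0,0],[-0.1,0.1,11.8,0,0,0,0],[-0.1,0.1,11.8,0,0,0,0]]]' 40
python3 -m creep '[[[0,0,-2,0,0,0,0],[0,0,-5,0,0,0,0],[0,0,-9,0,0,0,0],[0,0,-12,0,0,0,0],[0,0,-12,0,0,0,0]]]'
python3 -c "
from h import *; go([.4628,.2219,.15],.073)"
```

```text
t: 15.5
eef_pos: [0.4969, -0.2229, 0.0326]
tool_rot: [0.001, 0.718, 0.696, 0.001]
contact_force: [0.1, -2.2, 8.0]
gripper_width: 0.195
t: 16.12
eef_pos: [0.4974, -0.222, 0.1537]
tool_rot: [0.002, 0.717, 0.697, 0.002]
contact_force: [0.2, 0.3, -1.0]
gripper_width: 0.197
t 16.12 tcp [ 0.4974 -0.222   0.1537] q [-0.04  0.37  0.44  1.97 -0.21  0.84  2.05] grip 0.197 F [ 0.2  0.3 -1. ]
rows [44.27 -4.78  0.33] [ 0.005  0.001 -0.103]
```

```bash
python3 -m creep '[[[6,-0.6,0,0,0,-0.014,0],[12,-1.2,0,0,0,-0.028,0],[18,-1.9,0,0,0,-0.042,0],[24,-2.6,0,0,0,-0.056,0],[30,-3.2,0,0,0,-0.07,0],[36,-3.9,0,0,0,-0.084,0],[41,-4.5,0,0,0,-0.1,0],[44.3,-4.8,0.1,0,0,-0.103,0],[44.3,-4.8,0.1,0,0,-0.103,0],[44.3,-4.8,0.1,0,0,-0.103,0]]]'
python3 - <<'E'
from h import *
from ov import overlay
go([.4628,.2219,.033],.073)
p,d=bot.read_camera("wrist")
overlay("wrist",p,[(.465,.192,.073)],"pics/w9.png")
E
```

```text
t: 17.38
eef_pos: [0.4605, 0.2213, 0.1495]
tool_rot: [-0.0, 0.681, 0.732, -0.001]
contact_force: [-0.2, -0.5, 0.5]
gripper_width: 0.191
t 17.38 tcp [0.4605 0.2213 0.1495] q [-0.79  0.32  0.26  2.04 -0.11  0.81  1.18] grip 0.191 F [-0.2 -0.5  0.5]
rows [ 0.05  0.25 11.65] [-0.002  0.001 -0.   ]
```

View pics/w9.png

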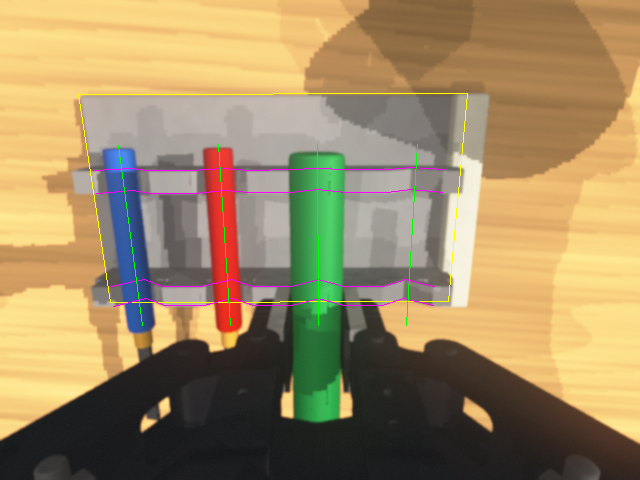

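Green is lined up on the +30 line, and blue and red are still on their own lines. I'll place green and then go for yellow.

```bash
python3 -m creep '[[[0.1,0.2,5,0,0,0,0],[0.1,0.2,9,0,0,0,0],[0.1,0.2,10.6,0,0,0,0],[0.1,0.2,11.6,0,0,0,0],[0.1,0.2,11.6,0,0,0,0],[0.1,0.2,11.6,0,0,0,0.3],[0.1,0.2,11.6,0,0,0,0.5],[0.1,0.2,11.6,0,0,0,0.5],[0.1,0.2,11.6,0,0,0,0.5]]]'
python3 -m creep '[[[0,0,-4,0,0,0,0.5],[0,0,-9,0,0,0,0.5],[0,0,-12.5,0,0,0,0.5],[0,0,-12.5,0,0,0,0.5]]]'
python3 - <<'E'
from h import *
p,d=bot.read_camera("wrist"); cv2.imwrite("pics/w10.png",p)
go([.4895,-.281,.15],-.03)
E
```

```text
t: 18.55
eef_pos: [0.4631, 0.2237, 0.0345]
tool_rot: [0.0, 0.681, 0.733, 0.0]
contact_force: [-0.5, 0.6, 0.7]
gripper_width: 0.501
t: 19.05
eef_pos: [0.4647, 0.2246, 0.1621]
tool_rot: [0.001, 0.681, 0.732, 0.003]
contact_force: [0.7, -0.3, 0.9]
gripper_width: 0.499
t 19.1 tcp [0.4636 0.224  0.1603] q [-0.8   0.3   0.27  2.02 -0.11  0.83  1.18] grip 0.498 F [-0.7  0.1  0.4]
rows [-50.56  -1.12   0.95] [ 0.002 -0.002  0.103]
```

View pics/w10.png

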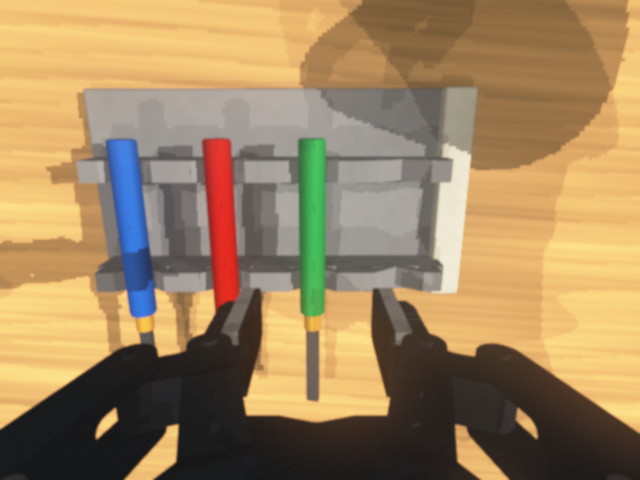

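Green (312, 230) is seated in the +30 pair. Yellow is next.

```bash
python3 -m creep '[[[-6.2,0,0.2,0,0,0.012,0.5],[-12.4,-0.1,0.3,0,0,0.025,0.5],[-18.6,-0.2,0.5,0,0,0.037,0.5],[-24.8,-0.4,0.6,0,0,0.05,0.5],[-31,-0.6,0.7,0,0,0.062,0.5],[-37.2,-0.8,0.8,0,0,0.075,0.5],[-43.4,-1,0.9,0,0,0.09,0.5],[-49,-1.1,1,0,0,0.1,0.5],[-50.6,-1.1,1,0,0,0.103,0.5],[-50.6,-1.1,1,0,0,0.103,0.5]]]'
python3 -m creep '[[[0,0,0,0,0,0,0.5]]]'
python3 - <<'E'
from h import *
go([.4895,-.281,.03],-.03)
p,d=bot.read_camera("wrist"); cv2.imwrite("pics/w11.png",p)
E
```

```text
t: 20.35
eef_pos: [0.4882, -0.2822, 0.148]
tool_rot: [-0.001, 0.718, 0.696, -0.001]
contact_force: [0.2, 0.0, -0.0]
gripper_width: 0.5
t: 20.48
eef_pos: [0.4891, -0.2796, 0.1485]
tool_rot: [-0.001, 0.717, 0.697, 0.0]
contact_force: [-0.1, 0.1, -1.0]
gripper_width: 0.498
t 20.48 tcp [ 0.4891 -0.2796  0.1485] q [ 0.04  0.42  0.47  1.93 -0.25  0.85  2.18] grip 0.498 F [-0.1  0.1 -1. ]
rows [-0.16  0.06 11.85] [-0.001 -0.002  0.003]
```

View pics/w11.png

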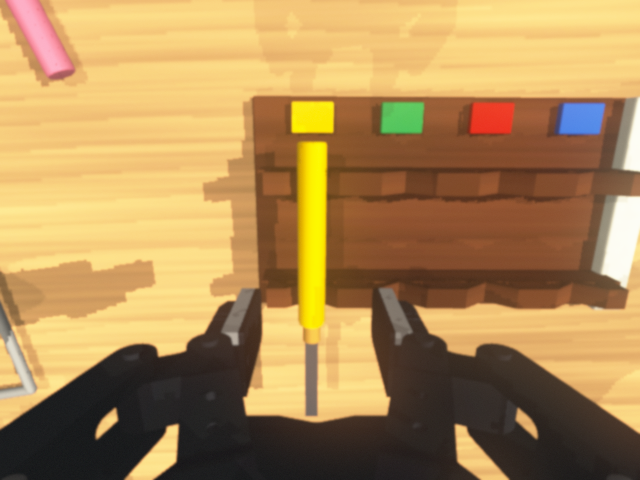

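The yellow file (312, 235) is in line with its tab and centred between the fingers.

```bash
python3 -m creep '[[[-0.1,0.1,4,0,0,0,0.5],[-0.1,0.1,8,0,0,0,0.5],[-0.1,0.1,10.7,0,0,0,0.5],[-0.1,0.1,11.8,0,0,0,0.5],[-0.1,0.1,11.8,0,0,0,0.5],[-0.1,0.1,11.8,0,0,0,0],[-0.1,0.1,11.8,0,0,0,0],[-0.1,0.1,11.8,0,0,0,0],[-0.1,0.1,11.8,0,0,0,0],[-0.1,0.1,11.8,0,0,0,0]]]' 40
python3 -m creep '[[[0,0,-2,0,0,0,0],[0,0,-5,0,0,0,0],[0,0,-9,0,0,0,0],[0,0,-12,0,0,0,0],[0,0,-12,0,0,0,0]]]'
python3 -c "
from h import *; go([.4584,.2818,.15],.073)"
```

```text
t: 21.78
eef_pos: [0.491, -0.2829, 0.0326]
tool_rot: [0.001, 0.718, 0.697, 0.001]
contact_force: [-0.9, 2.9, 7.4]
gripper_width: 0.193
t: 22.4
eef_pos: [0.4916, -0.2842, 0.1549]
tool_rot: [0.003, 0.718, 0.696, 0.001]
contact_force: [0.7, -0.0, -0.2]
gripper_width: 0.195
t 22.4 tcp [ 0.4916 -0.2842  0.1549] q [ 0.04  0.42  0.48  1.92 -0.25  0.86  2.19] grip 0.195 F [ 0.7 -0.  -0.2]
rows [56.47 -5.04  0.35] [ 0.006  0.002 -0.103]
```

```bash
python3 -m creep '[[[6,-0.5,0,0,0,-0.011,0],[12,-1.1,0,0,0,-0.022,0],[18,-1.6,0,0,0,-0.033,0],[24,-2.1,0,0,0,-0.044,0],[30,-2.7,0,0,0,-0.055,0],[36,-3.2,0,0,0,-0.066,0],[42,-3.7,0,0,0,-0.077,0],[48,-4.3,0,0,0,-0.09,0],[53,-4.8,0,0,0,-0.1,0],[56.5,-5,0.1,0,0,-0.103,0]]]'
python3 -m creep '[[[0,0,0,0,0,0,0],[0,0,0,0,0,0,0]]]'
python3 - <<'E'
from h import *
from ov import overlay
go([.4584,.2818,.033],.073)
p,d=bot.read_camera("wrist")
overlay("wrist",p,[(.465,.192,.073)],"pics/w12.png")
E
```

```text
t: 23.65
eef_pos: [0.4558, 0.2858, 0.15]
tool_rot: [-0.0, 0.68, 0.733, -0.0]
contact_force: [1.0, -0.3, -0.6]
gripper_width: 0.194
t: 23.9
eef_pos: [0.4567, 0.2821, 0.1499]
tool_rot: [0.0, 0.681, 0.732, -0.001]
contact_force: [0.2, -0.2, -1.2]
gripper_width: 0.195
t 23.9 tcp [0.4567 0.2821 0.1499] q [-0.9   0.36  0.28  1.98 -0.13  0.83  1.1 ] grip 0.195 F [ 0.2 -0.2 -1.2]
rows [-0.03  0.18 11.69] [-0.001  0.001 -0.   ]
```

View pics/w12.png

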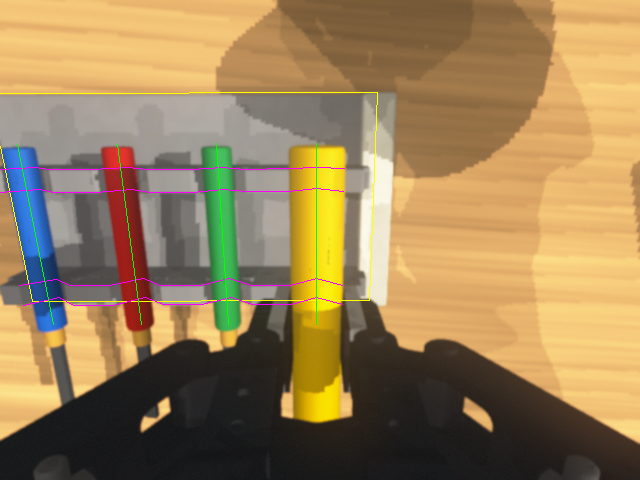

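Yellow is lined up on the +90 line and the other three are seated. I'll place it and then move clear.

```bash
python3 -m creep '[[[0,0.2,5,0,0,0,0],[0,0.2,9,0,0,0,0],[0,0.2,10.6,0,0,0,0],[0,0.2,11.6,0,0,0,0],[0,0.2,11.6,0,0,0,0],[0,0.2,11.6,0,0,0,0.3],[0,0.2,11.6,0,0,0,0.5],[0,0.2,11.6,0,0,0,0.5],[0,0.2,11.6,0,0,0,0.5]]]'
python3 -m creep '[[[0,0,-4,0,0,0,0.5],[0,0,-9,0,0,0,0.5],[0,0,-14,0,0,0,0.5],[5,0,-18,0,0,0,0.5],[11,0,-18,0,0,0,0.5],[17,0,-18,0,0,0,0.5],[23,0,-18,0,0,0,0.5],[25,0,-18,0,0,0,0.5],[25,0,-18,0,0,0,0.5]]]'
python3 - <<'E'
from h import *
from ov import overlay
for k in ("top",):
    p,d=bot.read_camera(k); W=cloud(k,d)
    overlay(k,p,[(.465,.192,.073)],"pics/t13o.png",(120,300,180,340),4)
    cv2.imwrite("pics/t13.png",p)
hsv=cv2.cvtColor(p,cv2.COLOR_BGR2HSV)
c,s=np.cos(.073),np.sin(.073)
for n,(lo,hi) in dict(red=(0,6),yellow=(20,32),green=(50,75),blue=(100,118)).items():
    m=(hsv[...,0]>=lo)&(hsv[...,0]<=hi)&(hsv[...,1]>150)&(hsv[...,2]>40)&(W[...,2]>.044)&(W[...,2]<.07)&(W[...,1]>0)&(W[...,1]<.36)
    Q=W[m]
    if len(Q)<20: print(n,len(Q)); continue
    D=Q[:,:2]-[.465,.192]; X=D[:,0]*c+D[:,1]*s; Y=-D[:,0]*s+D[:,1]*c
    print(n,len(Q),"x mid",((np.percentile(X,1)+np.percentile(X,99))/2).round(4),"y",np.median(Y).round(4),"ztop",np.median(Q[:,2]).round(4),"slope",np.polyfit(X,Y,1)[0].round(3))
W0=np.load("top0.npz")['W']
for l in ("pliers","jar","oilstone"):
    r=bot.silhouettes("top",l); m=r[0]['mask']; print(l,r[0]['xy'],W[m].mean(0).round(3))
E
```

```text
t: 25.08
eef_pos: [0.459, 0.2836, 0.0345]
tool_rot: [0.0, 0.681, 0.733, 0.0]
contact_force: [-0.0, -0.4, 0.7]
gripper_width: 0.499
t: 26.2
eef_pos: [0.4393, 0.5343, 0.2135]
tool_rot: [-0.0, 0.68, 0.734, -0.0]
contact_force: [-0.3, -0.3, -0.7]
gripper_width: 0.5
red 378 x mid 0.0011 y -0.0301 ztop 0.0546 slope -0.0
yellow 399 x mid -0.0012 y 0.0894 ztop 0.0543 slope -0.012
green 341 x mid 0.0004 y 0.0293 ztop 0.0548 slope -0.005
blue 354 x mid 0.001 y -0.0897 ztop 0.0549 slope -0.004
pliers [269.4, 144.5] [0.804 0.001 0.014]
jar [207.4, 161.9] [0.746 0.154 0.064]
oilstone [353.2, 156.4] [ 0.756 -0.199  0.027]
```

View pics/t13o.png

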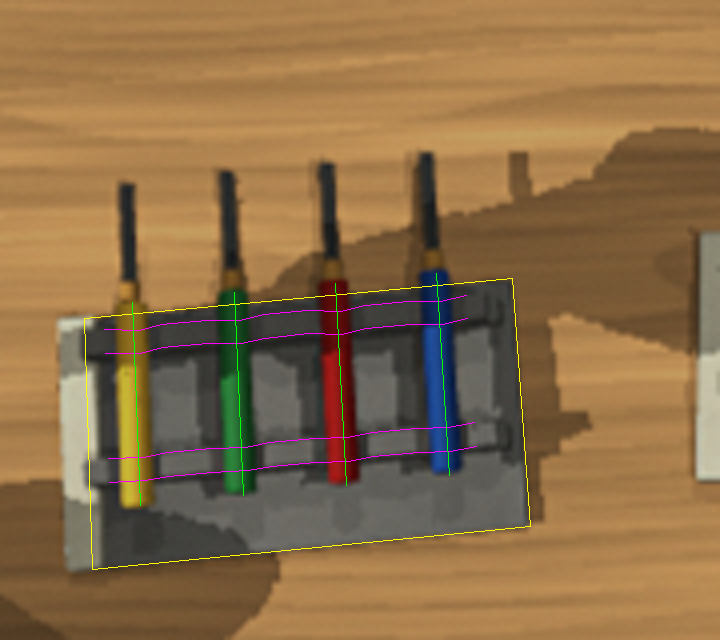

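View pics/t13.png

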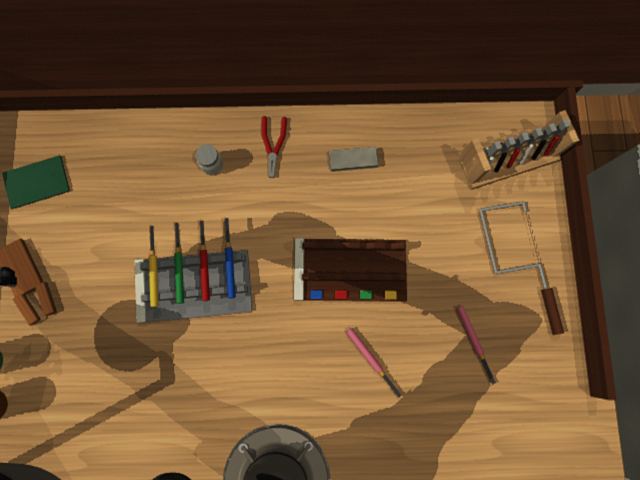

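The four files sit in the grey rack in the order yellow, green, red, blue from the white block. The pliers, jar and stone haven't moved, and the arm is clear.

```bash
python3 -c "
from station import bot
print(bot.hand_in())"
```

```text
the job is handed in; nothing more can be done
None
```

I moved the four files one by one into the grey rack in reverse order and handed the job in at about 26 s, well inside the 128 s limit. Going away from its white end block, the grey rack now holds yellow, green, red and blue; the dark rack started as blue, red, green and yellow.

My last top-view check put each file at its notch pair:

| File | y along row (mm) | Target y (mm) | Offset from middle of rails (mm) |
|---|---|---|---|
| Blue | -89.7 | -90 | 1.0 |
| Red | -30.1 | -30 | 1.1 |
| Green | 29.3 | 30 | 0.4 |
| Yellow | 89.4 | 90 | -1.2 |

- **Angle and height:** each file is within 0.012 rad of the rack's x. The camera reads the visible tops of the handles at about 54–55 mm. A seated handle's crown should be at 57 mm, and the files read the same in the dark rack before the move, so they appear settled.
- **Bystanders:** the pliers, jar and sharpening stone measured within about 5 mm of where they started, which is within measurement noise. The arm was clear, with almost no contact force.
- **Disagreements:** the networks also took the two pink look-alikes for the green file. They missed or misplaced some tabs, so I settled both by colour in the pictures. The first rack fits differed by 6 mm (grey) and 20 mm (dark) along the row until I let the end block's position vary. Nothing else failed or disagreed.

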